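Zero the torsion balance and hold its chamber cover shut

ROBOT

A 6-joint arm with a two-finger parallel gripper is mounted at the origin on the work surface. World frame = base frame: x ahead of the robot, y to its left, z up, the work surface at z = 0. Lengths are in mm, angles in rad, forces in N, time in s.
With the tool pointing down it reaches from about 350 to 775 mm from the base axis. Payload 7.3 kg.
Tool frame: the origin (TCP) lies midway between the tips of the shut fingers; the grasp point (between the pads) lies 19 mm behind it; z points along the fingers, y is the line along which they close (so a half turn about z gives the same grasp; the last joint's range is limited). The gripper opens to 92 mm and grips with 3 to 60 N. Pads are 19 mm wide; open, the fingers measure 130 mm over their backs; the gripper's body (75 mm by 190 mm) begins 47 mm behind the grasp point.
Start: joints at [1.018, 0.342, 1.524, -0, 1.275, -0.146], TCP at [207.716, 482.181, 226.741] pointing down, gripper open.
Joint ranges: [-2.53, 2.53], [-0.77, 2.02], [0.04, 2.7], [-1, 4.14], [0.28, 2.66], [-3.11, 3.11]. Speed limits (rad/s): [2.57, 2.57, 3.14, 3.14, 3.14, 3.14].

INTERFACE

Orientations are given as [roll, pitch, yaw] about the fixed x, y, z axes, in that order (R = Rz(yaw) Ry(pitch) Rx(roll)).
In Python, from plant import * gives the robot as it stands.
- The arm moves only by the tool step_arm, never from a script. Its argument "deltas" is one flat list of numbers, 5 for each row, row after row: the shift along the world's x, y, z in mm, then the turn about the world's z in degrees, then the finger opening in mm, from 0 to 91.8. In form: [tx, ty, tz, turn, gripper, tx, ty, tz, turn, gripper, ...]. A call has exactly 10 rows; each row shifts and turns the commanded pose from where the row before left it; what a row does not reach is not made up. A row lasts 1/8 s, in which the tool goes at most 62.5 mm and 10.7 degrees, less where a joint would pass 70% of its speed; a pose out of reach is approached as far as the arm can. A call is refused whole if a number of a shift passes 62.5 or a number of a turn 10.7, either way. A call with a gripper value outside its range is refused whole. The fingers move at their own pace and stop on an object; the grip force is fixed at half the most. Time passes only in rows, so rows that do not move let the fingers close, or fill a call up. It gives the time, the measured TCP pose, the force, the opening and the grip force at its end, in the units of the state.
- get_obs(): the state, without advancing time (a new reading comes with each control period).
- capture(name): name is "side" or "top" or "wrist"; returns the picture (480x640x3 uint8, red, green, blue); there is no depth.
- camera_params(name): a dict with "mtx" (3x3 intrinsics, pixels), "rvec" (rotation vector, rad) and "tvec" (3), from world to camera coordinates, as OpenCV has them. Camera axes: x right, y down, z forward; pixel columns grow to the right and rows downward; lengths in mm; the calibration is good to about 2 mm. The wrist camera is an equidistant fisheye: a pixel r from the principal point sees the ray r / f radians off the axis. A picture is of the moment at which its call begins: read the wrist's pose just before it. camera_params takes no time and is no camera call; for the wrist camera it gives the pose at the moment of the call.
- close_job(): hands the job in; it is judged then, once.
The state is a dict: "time": time; "joint_positions": joint angles; "dq": joint speeds; "tau": joint torques, N m; "tool_pos": TCP position; "tcp_rot": TCP orientation; "contact_force": force on the tool from outside, world axes, zero at the start; "moment": the same for the moment, N m; "grip_width": finger opening in mm; "finger_force": force on a finger pad.
Only numpy, scipy, OpenCV 4.12 (cv2) and the standard library are available. Lean on these libraries where they do the work, as an engineer would, in place of code of your own. Each camera call takes 0.05 s, during which the arm holds its last target. There are 200 camera calls.

TASK

Get the balance ready for a sealed zero check: first turn the black zero knob until its red pointer stands on the red zero line of the dial. Then turn the yellow quarter-turn fastener on the sprung-up cover until its slot lines up with the two red marks, and press the cover down flat against the frame. Finish while holding it pressed shut with the gripper, as it springs up when let go; leave the knob on zero and do not disturb the other things on the bench.

Things in the scene. Friction and masses are not known exactly. Their poses are not given: they have to be found in the camera images.
- balance: cream torsion balance, fixed, 260 (x) x 340 (y) mm; place and yaw vary. Origin: centre of underside; +x to its rear, +y to its left, z up. Deck at z = 100 mm; ledge along the rear edge (x 80 to 130 mm) up to z 150 mm. Zero knob left, axis at (-35, 105) mm; cover right: aluminium 150 x 190 x 6 mm, x -90 to 60, y -155 to 35 mm, hinged at its rear edge (x 60, z 100)
- zero_knob (a joint): angle of the zero knob about the vertical, rad, counter-clockwise from above positive, stops at -1.9 and 1.9. 0 = its red pointer points at the long red zero line of the white dial, on the dial's front (the balance's -x) side. Dial lines are 12 degrees apart. Stays where it is left (friction 0.03 N m)
- knob_grip (a point): on the knob's axis, 130 mm above the bench, at the height to grip the knob's bar: black, 44 mm long (along the point's x; the red pointer end is -x), 13 mm thick (along y), from z 108 to 138 mm above the bench, on a disc 48 mm across. z up; turns with the knob
- fastener (a joint): angle of the quarter-turn fastener about the cover's normal, rad, counter-clockwise from above positive, stops at -1.65 and 1.65. 0 = black slot line in line with the two red marks on the cover, along the balance's x; only then does its tab enter the slot in the frame: beyond about 0.25 rad off, it blocks the cover some 7 mm short of shut. Stays where it is left (friction 0.04 N m)
- fastener_grip (a point): on the fastener's axis, 26 mm above the cover's top, at the height to grip its wing: yellow, 36 mm long (along the point's x), 12 mm thick (along y), from 5 to 35 mm above the cover, black slot line on top, on a steel disc 36 mm across. z is square to the cover; turns with the fastener. Axis 120 mm ahead of the hinge, at (-60, -105) mm of the balance
- cover (a joint): opening of the cover about its rear hinge, rad: 0 = shut flat on the frame, which stops it rigidly; 0.09 = as far up as its spring lifts it (the start; front edge 13 mm up). At the pad or fastener it takes about 6 N to start it down and 9 N to keep it shut; it rises when let go
- press_pad (a point): centre of the top of a round green pad, 36 mm across, on the cover beside the fastener, at (-60, -5) mm of the balance; 108 mm above the bench when shut, about 119 mm when up: a clear place to push the cover down. Axes those of the cover (x to the rear, z its normal)
- brass_weight: small brass calibration weight with a neck, 26 mm across, 30 mm tall, standing on the balance's raised rear ledge; bystander. Origin: centre of its underside
- steel_weight: larger steel calibration weight, 44 mm across, 50 mm tall, on the bench beside the balance (left, its +y side); bystander. Origin: centre of its underside
- pen: black pen, 130 x 10 x 13 mm, lying on the bench in front of the balance; bystander. Origin: centre of its underside
- blue_box: flat blue box, 100 x 70 x 35 mm, on the bench to the right (-y side) of the balance; bystander. Origin: centre of its underside
- screwdriver: screwdriver lying on the bench at the robot's right; bystander. Origin: under the middle of its 200 mm length
- steel_cup: open steel cup, 80 mm across the rim, 70 mm tall, on the bench at the robot's left; bystander. Origin: centre of its underside
- notebook: closed notebook, 120 x 170 x 12 mm, lying on the bench at the left; bystander. Origin: centre of its underside

How it is judged:
By the outcome, as a careful person would: the job done as asked, in the order asked, and still so for the second after the job is handed in, while the arm keeps its last pose, push and grip.
It also fails if it takes over 53 s, if anything falls off the work surface, if the arm or the gripper's body presses on something with over 40 N, if the wrist force passes 120 N, or if a joint passes its speed limit or range.

## Working session

There is one attempt and no reset: what is moved stays moved. The work goes in short steps, Python scripts to look and compute and a tool call to move; the robot and the scene stay as the last step left them, time stands still between calls to the robot, and variables do not carry over. Pictures are saved under pics/ and viewed, at most 10 in all, crops included, and the job is handed in when it is done.

Besides the shell and the picture viewer there is one more tool, called as name(argument=value, ...), one argument or row to a line, values as JSON. step_arm: Moves the arm, as the interface text tells. Its arguments: {"type":"object","properties":{"deltas":{"type":"array","items":{"type":"number"}}},"required":["deltas"]}

```bash
mkdir -p pics; python3 - <<'E'
from plant import *
import cv2,numpy as np
o=get_obs();print(o)
for n in("top","side"):
    im=capture(n);cv2.imwrite(f"pics/{n}0.png",im[:,:,::-1]);p=camera_params(n);print(n,p)
E
```

```text
{'time': 0.0, 'joint_positions': array([ 1.01797159e+00,  3.42702176e-01,  1.52501915e+00,  1.03778278e-05,
        1.27541326e+00, -1.45979552e-01]), 'dq': array([-5.73941382e-04, -6.03851634e-04,  5.09299570e-04, -4.15278155e-05,
       -4.84559831e-05, -1.25403954e-03]), 'tau': array([ 1.46660997e-03, -4.31223929e+01, -2.44227755e+01,  7.19343452e-02,
        5.56252396e-02, -1.28746851e-04]), 'tool_pos': array([207.49754599, 481.80550153, 226.05489292]), 'tcp_rot': array([-3.14006857e+00, -2.34109287e-04,  2.73474426e+00]), 'contact_force': array([-1.17604393,  0.09226155,  0.56739552]), 'moment': array([ 0.0329887 , -0.00495919, -0.00309496]), 'finger_force': 0.0, 'grip_width': 91.85859485528904}
top {'mtx': array([[548.73173561,   0.        , 327.51035004],
       [  0.        , 548.73173561, 229.60162275],
       [  0.        ,   0.        ,   1.        ]]), 'rvec': array([ 2.1169902 , -2.12527606,  0.19648962]), 'tvec': array([ -14.0561907 ,  614.64445423, 1572.50624593])}
side {'mtx': array([[544.71077983,   0.        , 319.02128471],
       [  0.        , 544.71077983, 241.28040937],
       [  0.        ,   0.        ,   1.        ]]), 'rvec': array([ 2.38940105, -0.65766589,  0.23337984]), 'tvec': array([-499.79319509,  301.11638848, 1498.87548876])}
```

View pics/top0.png

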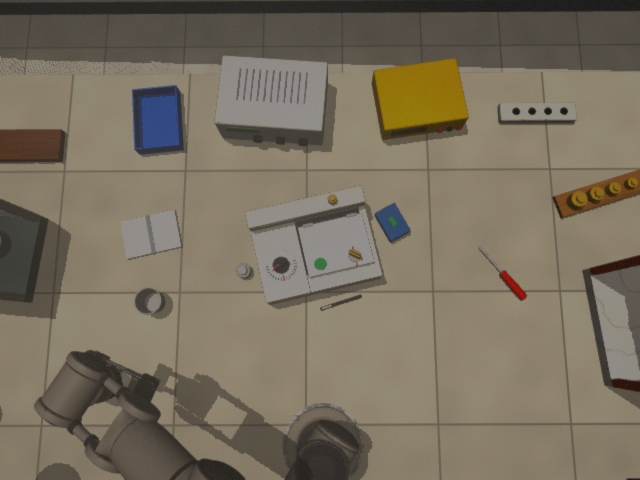

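View pics/side0.png

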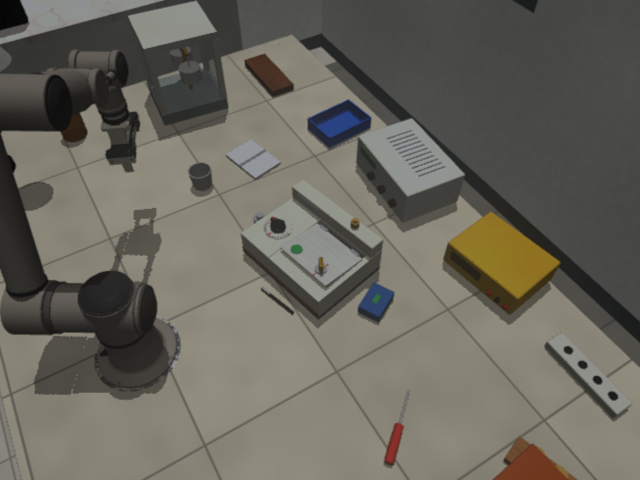

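The top view shows the balance ahead of the robot: knob at about (282,265), pad (320,263), fastener (355,255), brass weight (333,199) and pen (341,302). I'll turn these into positions.

```bash
cat > h.py <<'E'
from plant import *
import cv2,numpy as np
from scipy.spatial.transform import Rotation as Ro
def ray(p,uv,fish=False):
    R=cv2.Rodrigues(p["rvec"])[0];M=p["mtx"];u,v=uv
    a=np.array([(u-M[0,2])/M[0,0],(v-M[1,2])/M[1,1]])
    if fish:
        t=np.hypot(*a);d=np.r_[a/t*np.sin(t),np.cos(t)] if t>0 else np.array([0,0,1.])
    else: d=np.r_[a,1]
    return -R.T@p["tvec"],R.T@d
def onz(p,uv,z,fish=False):
    c,d=ray(p,uv,fish);return c+d*(z-c[2])/d[2]
def proj(p,X,fish=False):
    R=cv2.Rodrigues(p["rvec"])[0];x=R@np.asarray(X,float)+p["tvec"];M=p["mtx"]
    if fish:
        t=np.arctan2(np.hypot(x[0],x[1]),x[2]);a=x[:2]/np.hypot(x[0],x[1])*t
    else:a=x[:2]/x[2]
    return a*[M[0,0],M[1,1]]+M[:2,2]
E
python3 - <<'E'
from h import *
im=cv2.imread("pics/top0.png");p=camera_params("top")
h=cv2.cvtColor(im,cv2.COLOR_BGR2HSV)
g=cv2.inRange(h,(45,100,60),(80,255,255));g[:, :305]=0;g[:,340:]=0;g[:240]=0;g[290:]=0
m=cv2.moments(g,True);print("pad",m["m00"],onz(p,(m["m10"]/m["m00"],m["m01"]/m["m00"]),119))
print("knob",onz(p,(282,265),135),"fast",onz(p,(355,255),140),"brass",onz(p,(333,199),180))
A=onz(p,(247,218),150);B=onz(p,(365,195),150);print(A,B)
A=onz(p,(267,302),100);B=onz(p,(382,276),100);print(A,B,np.linalg.norm(A-B),np.arctan2(*(A-B)[[1,0]])-np.pi/2)
print(camera_params("wrist"))
big=cv2.resize(im[180:320,230:420],None,fx=4,fy=4,interpolation=cv2.INTER_CUBIC);cv2.imwrite("pics/crop0.png",big)
E
```

```text
pad 99.0 [505.4099671    4.91469779 119.        ]
knob [499.74207016 110.86153179 135.        ] fast [526.39679507 -93.26485808 140.        ] brass [677.70540383 -32.37646245 180.        ]
[631.25540586 209.65825408 150.        ] [ 696.42527426 -123.34247967  150.        ]
[399.2100651  155.01002768 100.        ] [ 471.47443945 -171.21515724  100.        ] 334.1332235444767 0.21799666439349785
{'mtx': array([[371.64829954,   0.        , 318.77543   ],
       [  0.        , 371.64829954, 240.80462384],
       [  0.        ,   0.        ,   1.        ]]), 'rvec': array([-2.4041535 , -1.5828506 , -0.24050119]), 'tvec': array([-524.4009251 ,  -36.7115767 ,  389.28572565])}
```

View pics/crop0.png

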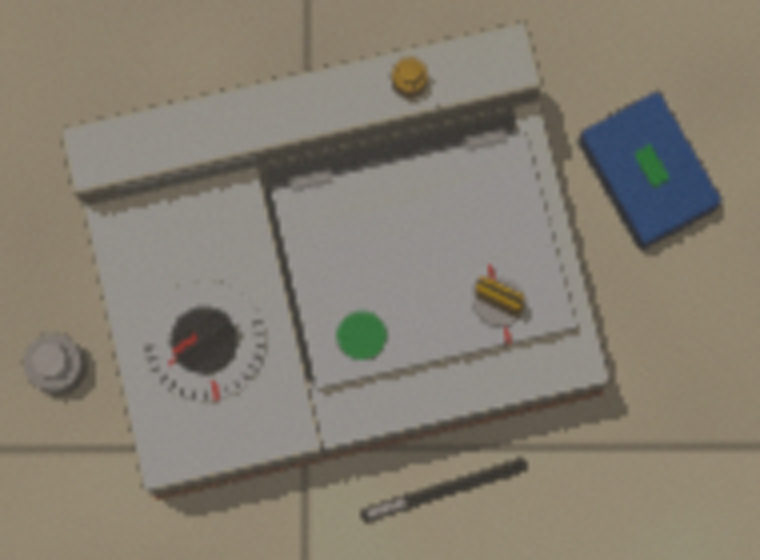

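Crop: the knob pointer points at about (172,360) from centre (204,341), roughly 72° clockwise of the zero line at (215,392). The fastener slot runs (478,284) to (523,308), about +49°. Balance yaw is about 12.5°. Next I move above the knob and look with the wrist camera.

step_arm(
  deltas=[32.5,-41,0,-4,60,32.5,-41,0,-4,60,32.5,-41,0,-4,60,32.5,-41,0,-4,60,32.5,-41,0,-4,60,32.5,-41,0,-4,60,32.5,-41,0,-4,60,32.5,-41,0,-4,60,32,-41,0,-4,60,0,0,0,0,60],
)

```text
time: 1.35
tool_pos: [501.2, 110.5, 226.0]
tcp_rot: [-3.141, 0.0, 2.102]
contact_force: [-0.2, 0.1, 0.7]
grip_width: 60.0
finger_force: 0.0
```

```bash
python3 - <<'E'
from h import *
import pickle
o=get_obs();p=camera_params("wrist");im=capture("wrist");cv2.imwrite("pics/w1.png",im[:,:,::-1]);pickle.dump(p,open("w1.pkl","wb"))
print(o["tool_pos"],o["tcp_rot"],o["contact_force"],o["time"]);c,d=ray(p,(318.8,240.8001),1);print(c,d)
for X in([500,111,135],[526,-93,145],[505,5,119]):print(proj(p,X,1))
E
```

```text
[501.18989186 110.45739107 226.00011988] [-3.14086952e+00  2.58387189e-04  2.10162212e+00] [-0.19515992  0.06128317  0.69933298] 1.35
[460.09397208 180.41505488 381.92892037] [ 0.15077071 -0.25760299 -0.95441547]
[317.90193128 244.68210898]
[231.48149481 440.09636359]
[259.57787612 344.52544776]
```

View pics/w1.png

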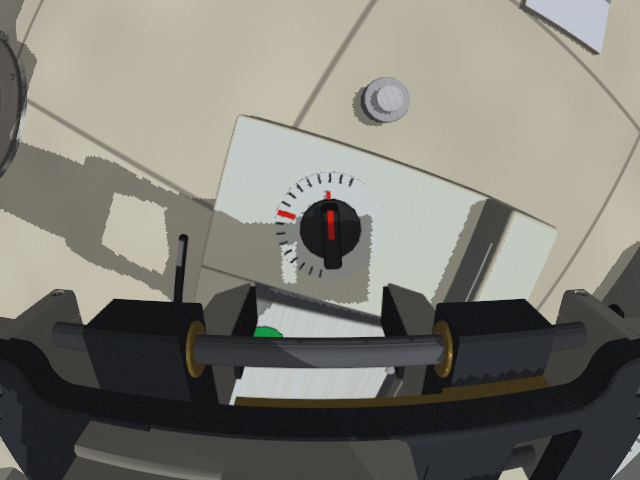

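The wrist view shows the knob disc at about (330,228), the bar along (331,205)–(333,267), the zero line at (286,215) and the pad edge at (266,332).

```bash
python3 - <<'E'
from h import *
import pickle
p=pickle.load(open("w1.pkl","rb"));im=cv2.imread("pics/w1.png");h=cv2.cvtColor(im,cv2.COLOR_BGR2HSV)
roi=np.zeros((480,640),np.uint8);roi[170:285,265:385]=255
red=(cv2.inRange(h,(0,150,90),(8,255,255))|cv2.inRange(h,(172,150,90),(180,255,255)))&roi
n,l,s,c=cv2.connectedComponentsWithStats(red)
for i in range(1,n):
    if s[i,4]>8:
        ys,xs=np.where(l==i);z=138 if s[i,4]>150 and 320<c[i][0] else 101
        P=np.array([onz(p,(x,y),z,1)[:2] for x,y in zip(xs,ys)])
        w,v=np.linalg.eigh(np.cov(P.T));e=v[:,1];t=(P-P.mean(0))@e
        print(s[i],c[i],z,P.mean(0),np.degrees(np.arctan2(e[1],e[0]))%180,np.ptp(t))
dark=cv2.inRange(h,(0,0,0),(180,255,75))&roi
dark|=cv2.dilate(red,np.ones((3,3)))*(l==l) if 0 else 0
cs=max(cv2.findContours(dark,0,1)[0],key=cv2.contourArea)
for z in(103,105,108):
    P=np.array([onz(p,q[0],z,1)[:2] for q in cs],np.float32);print(z,len(P),cv2.minEnclosingCircle(P),P.min(0),P.max(0))
    e=cv2.fitEllipse(P);print(e)
E
```

```text
[327 192   4   8  25] [328.08 195.64] 101 [492.23094214 139.47759813] 123.95581337984737 5.598067470866015
[278 210  17   9  79] [285.69620253 214.08860759] 101 [471.24049727 110.31481792] 12.615989999243254 13.294891895286026
[327 210   8  29 174] [330.55172414 223.64367816] 138 [499.34496246 129.10732197] 124.03173214521678 19.897885981741645
103 187 ((509.90924072265625, 114.54818725585938), 28.784990310668945) [482.57166  88.25783] [530.9185  141.72742]
((508.1435546875, 115.9560775756836), (45.706607818603516, 54.370140075683594), 36.4361686706543)
105 187 ((509.55206298828125, 115.02046966552734), 28.578596115112305) [482.41046   88.918625] [530.4107  142.00482]
((507.7990417480469, 116.41827392578125), (45.37888717651367, 53.980289459228516), 36.43620681762695)
108 187 ((509.01629638671875, 115.72889709472656), 28.269010543823242) [482.1687   89.90981] [529.6489  142.42093]
((507.2822570800781, 117.11155700683594), (44.88728332519531, 53.3955192565918), 36.43619155883789)
```

Knob axis is at about (506.6,118), bar at 124°, zero at 192.6°, so the turn is +68.6°. Descending and gripping now.

step_arm(
  deltas=[5.4,7.5,0,3.6,44,0,0,-25,0,44,0,0,-25,0,44,0,0,-25,0,44,0,0,-20,0,44,0,0,-13,0,44,0,0,-5,0,44,0,0,0,0,0,0,0,0,0,0,0,0,0,0,0],
)

```text
time: 2.65
tool_pos: [505.4, 120.7, 114.3]
tcp_rot: [3.141, 0.001, 2.169]
contact_force: [-0.6, 0.0, -0.4]
grip_width: 18.3
finger_force: 0.0
```

step_arm(
  deltas=[0,0,0,0,0,0,0,0,0,0,0,0,0,0,0,0,0,0,0,0,0,0,0,0,0,0,0,0,0,0,0,0,0,0,0,0,0,0,0,0,0,0,0,0,0,0,0,0,0,0],
)

```text
time: 3.9
tool_pos: [505.2, 120.6, 114.1]
tcp_rot: [3.141, 0.0, 2.169]
contact_force: [-2.5, -0.9, 5.9]
grip_width: 12.6
finger_force: 30.0
```

Gripped, but about 3 mm off the axis along the bar. I'll re-grip centred.

step_arm(
  deltas=[0,0,0,0,22,0,0,0,0,22,0,0,0,0,22,1.4,-2.6,0,0,22,0,0,0,0,22,0,0,0,0,22,0,0,0,0,0,0,0,0,0,0,0,0,0,0,0,0,0,0,0,0],
)

```text
time: 5.15
tool_pos: [506.7, 118.2, 113.8]
tcp_rot: [3.141, 0.0, 2.169]
contact_force: [0.2, 1.4, -0.9]
grip_width: 13.1
finger_force: 30.0
```

step_arm(
  deltas=[0,0,0,0,0,0,0,0,0,0,0,0,0,9,0,0,0,0,9,0,0,0,0,9,0,0,0,0,9,0,0,0,0,9,0,0,0,0,9,0,0,0,0,9,0,0,0,0,0,0],
)

```text
time: 6.4
tool_pos: [506.6, 118.1, 113.8]
tcp_rot: [3.141, 0.0, -3.016]
contact_force: [1.0, 1.6, -0.2]
grip_width: 12.5
finger_force: 30.0
```

```bash
python3 - <<'E'
from h import *
o=get_obs();print(o["tool_pos"],np.degrees(o["tcp_rot"][2]),o["contact_force"],o["moment"],o["grip_width"],o["finger_force"])
E
```

```text
[506.63344266 118.14213111 113.77434597] -172.7821871419526 [ 0.97482991  1.58878999 -0.23870752] [ 0.30761826 -0.33511999 -0.02135505] 12.531520215220798 29.99825745820999
```

step_arm(
  deltas=[0,0,0,5.4,0,0,0,0,0,0,0,0,0,0,0,0,0,0,0,34,0,0,0,0,34,0,0,0,0,34,0,0,20,0,34,0,0,30,0,34,0,0,30,0,34,0,0,20,0,34],
)

```text
time: 7.65
tool_pos: [506.7, 118.0, 215.2]
tcp_rot: [-3.141, 0.001, -2.92]
contact_force: [0.1, 0.4, -1.1]
grip_width: 34.0
finger_force: 0.0
```

```bash
python3 - <<'E'
from h import *
import pickle
o=get_obs();p=camera_params("wrist");im=capture("wrist");cv2.imwrite("pics/w2.png",im[:,:,::-1]);pickle.dump(p,open("w2.pkl","wb"))
print(o["tool_pos"],np.degrees(o["tcp_rot"][2]))
print(proj(p,(506.6,118,138),1),proj(p,(529,-89,145),1))
E
```

```text
[506.71061115 118.01601543 215.20551104] -167.32915042235737
[318.67531778 252.43201035] [ 48.9418025  224.25071254]
```

View pics/w2.png

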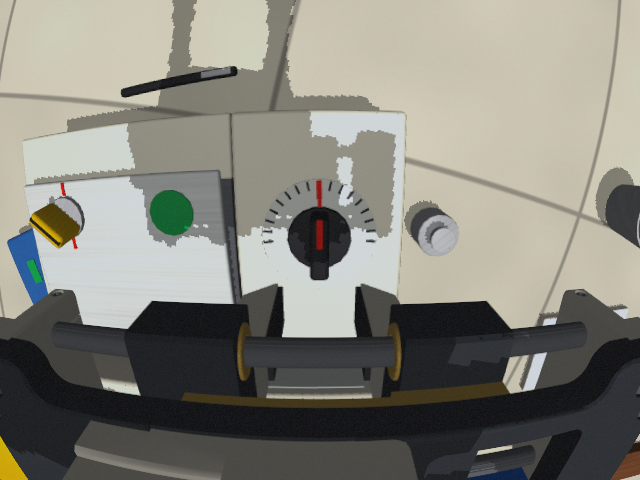

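The pointer at (320,235) now lines up with the zero line at (319,192). I'll measure it, plus the fastener at (57,225) and the pad at (172,213).

```bash
python3 - <<'E'
from h import *
import pickle
p=pickle.load(open("w2.pkl","rb"));im=cv2.imread("pics/w2.png");h=cv2.cvtColor(im,cv2.COLOR_BGR2HSV)
red=(cv2.inRange(h,(0,150,90),(8,255,255))|cv2.inRange(h,(172,150,90),(180,255,255)))
red[:160]=0;red[290:]=0
n,l,s,c=cv2.connectedComponentsWithStats(red)
for i in range(1,n):
    if s[i,4]>8:
        ys,xs=np.where(l==i);z=(138 if s[i,4]>150 else 101) if c[i][0]>250 else 117
        P=np.array([onz(p,(x,y),z,1)[:2] for x,y in zip(xs,ys)])
        w,v=np.linalg.eigh(np.cov(P.T));e=v[:,1]
        print(s[i],c[i],z,P.mean(0),np.degrees(np.arctan2(e[1],e[0]))%180)
g=cv2.inRange(h,(45,100,60),(80,255,255));g[:160]=0;g[:,:120]=0;g[260:]=0;g[:,220:]=0
ys,xs=np.where(g);print("pad",onz(p,(xs.mean(),ys.mean()),119,1))
k=np.array([506.6,118])
for th in(12.5,12.6,12.8):
    R=Ro.from_euler("z",th,degrees=True).as_matrix()[:2,:2];o=k-R@[-35,105];print(th,o,"fast",o+R@[-60,-105],"pad",o+R@[-60,-5])
E
```

```text
[317 181   4  27  99] [318.63636364 193.18181818] 101 [474.23155479 110.69041123] 14.027743559986078
[ 61 183   4  13  32] [ 62.40625 188.78125] 117 [507.67379441 -97.27389471] 16.456848156457227
[317 220   6  29 173] [319.48554913 234.08092486] 138 [494.12834339 115.73501154] 12.892429802972543
[ 72 238   5  11  26] [ 74.15384615 243.11538462] 117 [552.43902929 -83.09732112] 17.100308251469528
pad [506.87372595   7.10301314 119.        ]
12.5 [563.49651971  23.06430574] fast [527.64491875 -92.43315184] pad [506.00095736   5.19644887]
12.6 [563.66212701  23.16375345] fast [528.01216164 -92.39610104] pad [506.19783751   5.19557515]
12.8 [563.99281965  23.36351521] fast [528.74645064 -92.32007684] pad [506.59160088   5.19485859]
```

Knob is within about 1° of zero. Now over to the fastener, turning the tool on the way.

step_arm(
  deltas=[4,-30,0,-10.4,34,4,-30,0,-10.4,34,4,-30,0,-10.4,34,4,-30,0,-10.4,34,4,-30,0,-10.4,34,4,-30,0,-10.4,34,0.6,-29.5,0,-10.4,34,0,0,0,-10.4,34,0,0,0,-10.4,34,0,0,0,-10.4,34],
)

```text
time: 8.95
tool_pos: [530.8, -91.5, 213.0]
tcp_rot: [-3.141, -0.0, 1.541]
contact_force: [0.1, 0.5, -0.3]
grip_width: 33.8
finger_force: 0.0
```

step_arm(
  deltas=[0,0,0,-9,34,0,0,0,-9,34,0,0,0,-9,34,0,0,0,0,34,0,0,0,0,34,0,0,0,0,34,0,0,0,0,34,0,0,0,0,34,0,0,0,0,34,0,0,0,0,34],
)

```text
time: 10.2
tool_pos: [531.1, -91.4, 213.8]
tcp_rot: [3.141, -0.0, 1.077]
contact_force: [-0.0, 0.4, 0.4]
grip_width: 34.0
finger_force: 0.0
```

```bash
python3 - <<'E'
from h import *
import pickle
o=get_obs();p=camera_params("wrist");im=capture("wrist");cv2.imwrite("pics/w3.png",im[:,:,::-1]);pickle.dump(p,open("w3.pkl","wb"))
print(o["tool_pos"],np.degrees(o["tcp_rot"][2]),o["joint_positions"])
print(proj(p,(531.8,-91.6,151),1))
E
```

```text
[531.14756499 -91.41140019 213.76730634] 61.698779242394394 [-3.12647134e-01  3.77965509e-01  1.50697791e+00 -3.45158154e-05
  1.25646607e+00  1.81313019e-01]
[320.02506803 259.77266786]
```

View pics/w3.png

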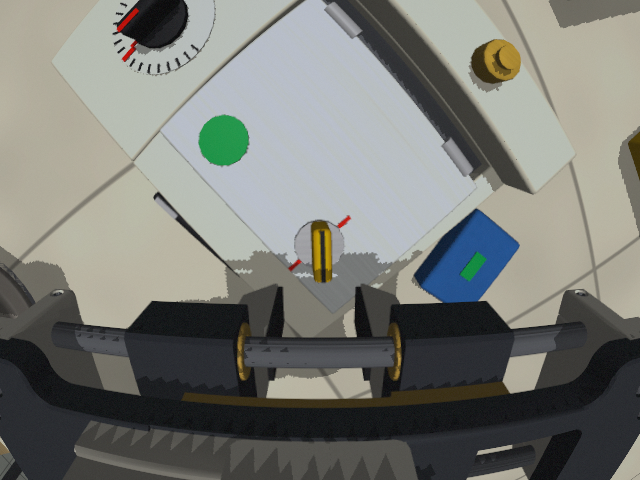

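The wing runs vertically from (319,222) to (323,282), square to the fingers; the red marks are at (345,221) and (294,265).

```bash
python3 - <<'E'
from h import *
import pickle
p=pickle.load(open("w3.pkl","rb"));im=cv2.imread("pics/w3.png");h=cv2.cvtColor(im,cv2.COLOR_BGR2HSV)
roi=np.zeros((480,640),np.uint8);roi[200:295,280:365]=255
red=(cv2.inRange(h,(0,150,90),(8,255,255))|cv2.inRange(h,(172,150,90),(180,255,255)))&roi
n,l,s,c=cv2.connectedComponentsWithStats(red);Q=[]
for i in range(1,n):
    if s[i,4]>8:
        q=onz(p,c[i],117.5+(1.8 if c[i][0]<320 else -1.8),1)[:2];Q.append(q);print(s[i],c[i],q)
if len(Q)==2:
    d=Q[0]-Q[1];print("marks mid",(Q[0]+Q[1])/2,"dir",np.degrees(np.arctan2(d[1],d[0]))%180,np.linalg.norm(d))
y=cv2.inRange(h,(18,150,60),(35,255,255))&roi
cs=max(cv2.findContours(cv2.morphologyEx(y,cv2.MORPH_CLOSE,np.ones((7,7))),0,1)[0],key=cv2.contourArea)
print(cv2.boundingRect(cs))
blk=cv2.inRange(h,(0,0,0),(180,255,60))&roi
m=np.zeros_like(roi);cv2.drawContours(m,[cs],-1,255,-1);blk&=cv2.erode(m,np.ones((5,5)))
ys,xs=np.where(blk);P=np.array([onz(p,(a,b),152,1)[:2] for a,b in zip(xs,ys)])
w,v=np.linalg.eigh(np.cov(P.T));e=v[:,1];print("slot",len(P),P.mean(0),(P.max(0)+P.min(0))/2,np.degrees(np.arctan2(e[1],e[0]))%180,np.ptp((P-P.mean(0))@e))
E
```

```text
[338 216  12  12  48] [343.33333333 221.83333333] [553.70349228 -85.82007243]
[289 260  12  11  47] [294.38297872 264.76595745] [508.19222975 -96.60269161]
marks mid [530.94786102 -91.21138202] dir 13.328865483298353 46.77114380382147
(312, 222, 20, 60)
slot 154 [534.41444785 -89.78961461] [534.64746205 -89.68287034] 63.24004755319382 31.73287895115353
```

step_arm(
  deltas=[2.3,1.2,0,1.5,34,0,0,-20,0,34,0,0,-20,0,34,0,0,-20,0,34,0,0,-14,0,34,0,0,-9,0,34,0,0,-5,0,34,0,0,0,0,34,0,0,0,0,0,0,0,0,0,0],
)

```text
time: 11.5
tool_pos: [533.6, -90.3, 126.2]
tcp_rot: [3.141, -0.0, 1.103]
contact_force: [0.2, 0.6, -0.2]
grip_width: 18.8
finger_force: 0.0
```

step_arm(
  deltas=[0,0,0,0,0,0,0,0,0,0,0,0,0,0,0,0,0,0,0,0,0,0,0,0,0,0,0,0,0,0,0,0,0,0,0,0,0,0,0,0,0,0,0,0,0,0,0,0,0,0],
)

```text
time: 12.75
tool_pos: [533.2, -90.2, 125.7]
tcp_rot: [-3.141, 0.0, 1.103]
contact_force: [-4.8, 0.9, 3.6]
grip_width: 12.1
finger_force: 29.8
```

step_arm(
  deltas=[0,0,0,-8.4,0,0,0,0,-8.4,0,0,0,0,-8.4,0,0,0,0,-8.4,0,0,0,0,-8.4,0,0,0,0,-8.4,0,0,0,0,0,0,0,0,0,0,0,0,0,0,0,0,0,0,0,0,0],
)

```text
time: 14.0
tool_pos: [534.1, -91.0, 126.0]
tcp_rot: [3.14, -0.001, 0.225]
contact_force: [0.1, -5.7, 1.6]
grip_width: 11.4
finger_force: 30.0
```

step_arm(
  deltas=[0,0,0,0,34,0,0,0,0,34,0,0,0,0,34,0,0,20,0,34,0,0,30,0,34,0,0,30,0,34,0,0,10,0,34,0,0,0,0,0,0,0,0,0,0,0,0,0,0,0],
)

```text
time: 15.25
tool_pos: [532.9, -90.0, 214.6]
tcp_rot: [-3.141, 0.002, 0.223]
contact_force: [0.7, 0.1, 0.7]
grip_width: 8.5
finger_force: 0.0
```

```bash
python3 - <<'E'
from h import *
import pickle
o=get_obs();p=camera_params("wrist");im=capture("wrist");cv2.imwrite("pics/w4.png",im[:,:,::-1]);pickle.dump(p,open("w4.pkl","wb"))
print(o["tool_pos"],np.degrees(o["tcp_rot"][2]))
E
```

```text
[532.94781027 -90.0425971  214.56307635] 12.795853119382903
```

View pics/w4.png

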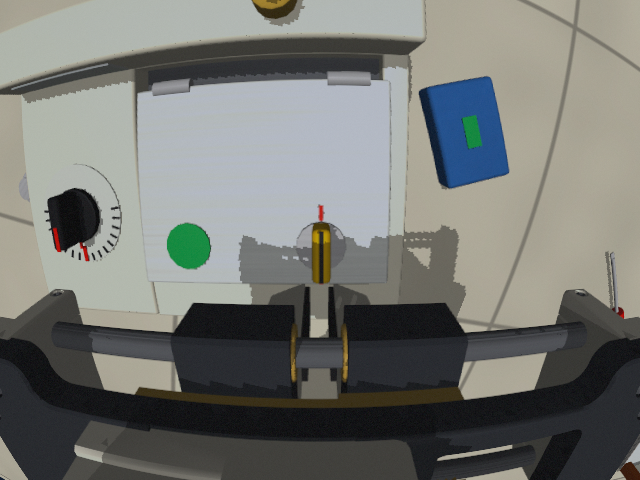

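The fastener slot (321,230–282) lines up with the red mark at (321,213). Moving closed fingers over the pad and down to just above it.

step_arm(
  deltas=[-9,32,0,0,0,-9,32,0,0,0,-8.5,31.5,0,0,0,0,0,-20,0,0,0,0,-25,0,0,0,0,-20,0,0,0,0,-14,0,0,0,0,-8,0,0,0,0,0,0,0,0,0,0,0,0],
)

```text
time: 16.55
tool_pos: [507.3, 5.2, 129.3]
tcp_rot: [3.141, -0.001, 0.223]
contact_force: [-0.1, -0.2, -0.5]
grip_width: 0.8
finger_force: 0.0
```

step_arm(
  deltas=[0,0,-2,0,0,0,0,-2,0,0,0,0,-2,0,0,0,0,-2,0,0,0,0,-2,0,0,0,0,-2,0,0,0,0,-2,0,0,0,0,-2,0,0,0,0,0,0,0,0,0,0,0,0],
)

```text
time: 17.8
tool_pos: [506.2, 5.1, 113.1]
tcp_rot: [3.141, 0.001, 0.223]
contact_force: [-4.0, -0.5, 6.7]
grip_width: 0.7
finger_force: 3.4
```

step_arm(
  deltas=[0,0,-1,0,0,0,0,-1,0,0,0,0,-1,0,0,0,0,-1,0,0,0,0,-1,0,0,0,0,0,0,0,0,0,0,0,0,0,0,0,0,0,0,0,0,0,0,0,0,0,0,0],
)

```text
time: 19.05
tool_pos: [505.7, 5.0, 108.2]
tcp_rot: [3.142, 0.002, 0.224]
contact_force: [-6.6, -2.1, 9.1]
grip_width: 0.3
finger_force: 4.5
```

step_arm(
  deltas=[0,0,-0.5,0,0,0,0,0,0,0,0,0,-0.5,0,0,0,0,0,0,0,0,0,0,0,0,0,0,0,0,0,0,0,0,0,0,0,0,0,0,0,0,0,0,0,0,0,0,0,0,0],
)

```text
time: 20.3
tool_pos: [505.8, 5.0, 108.1]
tcp_rot: [3.141, 0.002, 0.224]
contact_force: [-9.3, -1.1, 16.5]
grip_width: 0.5
finger_force: 8.5
```

Rigid stop reached: the force rises with no further motion. I'll add a little margin and then check the view.

step_arm(
  deltas=[0,0,-0.4,0,0,0,0,0,0,0,0,0,0,0,0,0,0,0,0,0,0,0,0,0,0,0,0,0,0,0,0,0,0,0,0,0,0,0,0,0,0,0,0,0,0,0,0,0,0,0],
)

```text
time: 21.55
tool_pos: [505.8, 5.0, 108.0]
tcp_rot: [3.141, 0.002, 0.224]
contact_force: [-9.3, -1.7, 19.1]
grip_width: 0.8
finger_force: 10.0
```

```bash
python3 - <<'E'
from h import *
o=get_obs();im=capture("wrist");cv2.imwrite("pics/w5.png",im[:,:,::-1])
print(o["tool_pos"],o["contact_force"])
E
```

```text
[505.78562442   5.03499576 108.04108629] [-9.26154986 -1.7196837  19.10852403]
```

View pics/w5.png

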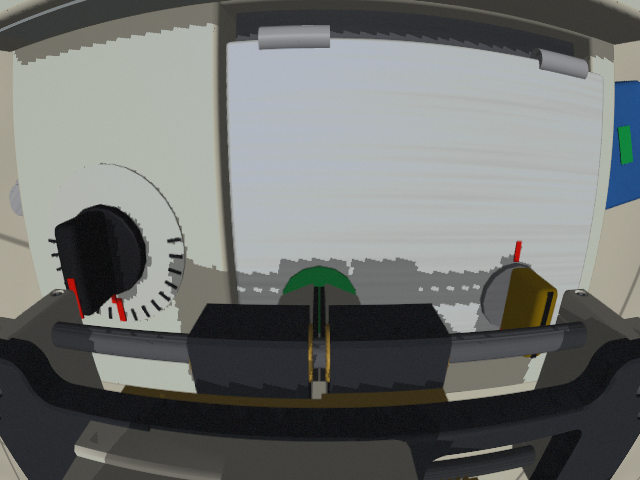

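The fingertips sit on the green pad at (319,290). The tip is at z = 108.0, which is the shut height, and it is pressing with 19 N. The fastener (525,310) and the knob (100,260) stand clear and are still as I set them. Handing in.

```bash
python3 -c "
from plant import *
print(close_job())"
```

```text
the job is handed in; nothing more can be done
None
```

The job is handed in at about 22 s: the knob is on zero to within about 1°, the fastener slot is in line with its red marks, and the gripper is holding the cover shut on the pad with about 19 N.

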